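# Clear the blender's service reminder

## Robot

A 7-joint arm with a two-finger parallel gripper is mounted at the origin on the work surface. World frame = base frame: x ahead of the robot, y to its left, z up, the work surface at z = 0. Lengths are in m, angles in rad, forces in N, time in s.
With the tool pointing down it reaches from about 0.4 to 0.875 m from the base axis. Payload 19.3 kg.
Tool frame: the origin (TCP) lies at the very end of the fingers, on their centre line; the grasp point (between the pads) lies bot.grasp_offset behind it (bot.grasp_offset is the distance from the TCP to the grasp point, in m); z points along the fingers, y is the direction in which the jaws open and shut (so a half turn about z gives the same grasp; the last joint's range is limited). The gripper opens to 85 mm and grips with 20 to 120 N. Pads are 22 mm wide; open, the fingers measure 114 mm over their backs; the gripper's body (76 mm by 85 mm) begins 54 mm behind the grasp point. The pads swing forward as they close: fully open they stand 13 mm farther back than shut.
Start: joints at [-1.28, 0.521, -0.036, 1.599, 0.021, 1.021, -0.113], TCP at [0.221, 0.585, 0.203] pointing down, gripper open.
Joint ranges: [-2.91, 2.91], [-0.3, 2.13], [-1.5, 1.42], [0.17, 2.43], [-1.26, 4.41], [0.16, 1.93], [-2.52, 2.52]. Speed limits (rad/s): [1.89, 1.89, 2.39, 2.39, 3.01, 3.01, 3.01].

## Interface

Orientations are given as [roll, pitch, yaw] about the fixed x, y, z axes, in that order (R = Rz(yaw) Ry(pitch) Rx(roll)).
In Python, from workcell import bot gives the robot as it stands. The module is installed in compiled form; this text tells all that it offers.
- The arm moves only by the shell command python3 -m handwheel 'ROWS' [OPENING] [FORCE]. ROWS is JSON, a list of rows, each a list of 6 numbers: the shift along the tool's x, y, z as a fraction of full scale, then the turn, a rotation vector about the tool's x, y, z as a fraction of full scale. In form: [[x, y, z, rx, ry, rz], ...]. A call has 1 to 8 rows; each row shifts and turns the commanded pose from where the row before left it, along the tool's axes as they then stand; what a row does not reach is not made up. Full scale, the value 1, is 0.025 m for a shift and 360 degrees for a turn. A row lasts 1/8 s, in which the tool goes at most 62.5 mm and 10.7 degrees, less where a joint would pass 70% of its speed; a pose out of reach is approached as far as the arm can. A call with a number of a shift or a turn outside -1 to 1 is refused whole. A call with a gripper value outside its range is refused whole. OPENING is the closure, from -1 (fully open) to 1 (shut), set as the call begins (- or left out, the last holds). The fingers move at their own pace and stop on an object; FORCE is the grip in N (left out, the last holds). Time passes only in rows, so rows that do not move let the fingers close. It gives the time, the measured TCP pose, the force and the opening at its end, in the units of the state.
- bot.observe(): the state, without advancing time (a new reading comes with each control period).
- bot.grab_frame(name): name is "side" or "top" or "wrist"; returns a dict with "pixels" (400x640x3 uint8, blue, green, red), "vertical_fov" (degrees; the focal length in pixels is half the picture's height over the tangent of half this angle, whatever the lens; pixels are square), "cx", "cy" (the principal point, pixels), "D" ([k1, k2, p1, p2, k3] as OpenCV has them; the pictures are not rectified), "R" (3x3) and "t" (3): a world point X has camera coordinates R X + t. Camera axes: x right, y down, z forward; pixel columns grow to the right and rows downward; lengths in m; the calibration is good to about 2 mm. A picture is of the moment at which its call begins. There is no depth.
- bot.job_done(): hands the job in, once; it reports no verdict.
Trained networks look in a picture, given as the dict that the camera call returned (one of the last four; its "shot" number tells which), for a name from the list of things; names that differ only in an ending like _2 or _b are one class to them, and where a whole thing is asked for, a point or a joint stands for the part that bears it (a point fixed in the world has none). Each returns a list of dicts, best first, with "score" (0 to 1); they miss things now and then, are a little off and sometimes report something else, mostly with a low value. They report only what shows in the picture. A call takes as long as a camera call.
- bot.trace(picture, thing): "region" (400x640 bool, what is visible of it) and "point" ([column, row] in pixels, amid what is visible of it).
The state is a dict: "clock": time; "qpos": joint angles; "qd": joint speeds; "joint_efforts": joint torques, N m; "position": TCP position; "tool_rot": TCP orientation; "force": force on the tool from outside, world axes, zero at the start; "moment": the same for the moment, N m; "grip_width": finger opening in m.
Only numpy, scipy, OpenCV 4.12 (cv2) and the standard library are available. Lean on these libraries where they do the work, as an engineer would, in place of code of your own. Each camera call takes 0.05 s, during which the arm holds its last target.

## Task

The blender's sealing ring has just been changed, so clear the service reminder on its key deck: press the long bar-shaped key fully down and let it spring back up, then press the large round key fully down and let it spring back up too. Do not press the small round key or the small square key, and never have two keys down at once.

Things in the scene. Friction and masses are not known exactly. Their poses are not given: they have to be found in the camera images.
- bar_key_top (a point): Long bar-shaped black key, 46 x 20 mm (long along its y), on the cream blender base's low front deck. Point: centre of its top face, 82 mm above the counter, 12 mm above the deck; z up, x towards the motor tower, y along the deck's width. It sinks 7 mm straight down on a spring (1 N at first, 5 N fully down) to a hard stop and springs back when let go.
- big_round_key_top (a point): Large round black key, 36 mm in diameter, on the same deck. Point: centre of its top face, same height and axes. It sinks 7 mm straight down on a spring (1 N at first, 5 N fully down) to a hard stop and springs back when let go. Which of the four keys has which place on the deck varies.
- small_round_key_top (a point): Small round black key, 20 mm in diameter, not to be pressed. Point: centre of its top face, same height, axes and spring. The four keys form a square 60 mm from centre to centre, each in a flat bezel 2 mm high and 3 mm wide.
- square_key_top (a point): Small square black key, 20 x 20 mm, not to be pressed. Point: centre of its top face, same height, axes and spring. The deck is 140 x 160 mm; behind it (+x) the motor tower, 160 mm across and 130 mm high, starts 60 mm from the deck's centre.

How it is judged:
On the way, in this order (a step that is already met when the one before it is completed fails the run):
1. the bar key is pressed down (by more than 4.5 mm of its 7 mm) while the large round key is up (distance of bar_key_top from where it was at the start of the episode above 0.0045 m and distance of big_round_key_top from where it was at the start of the episode below 0.002 m), for 0.05 s.
2. the bar key has sprung back up (within 2 mm) (distance of bar_key_top from where it was at the start of the episode below 0.002 m), for 0.05 s.
3. the large round key is pressed down (by more than 4.5 mm of its 7 mm) while the bar key is up (distance of big_round_key_top from where it was at the start of the episode above 0.0045 m and distance of bar_key_top from where it was at the start of the episode below 0.002 m), for 0.05 s.
At the end, for the whole second after the job is handed in: After the bar key and then the large round key have been pressed, all four keys are back up, within 2 mm of where they began (distance of each of bar_key_top, big_round_key_top, small_round_key_top, square_key_top from where it was at the start of the episode below 0.002 m); the robot touches nothing.
It fails at once if the small round key is pressed by more than 3 mm (distance of small_round_key_top from where it was at the start of the episode above 0.003 m).
It fails at once if the small square key is pressed by more than 3 mm (distance of square_key_top from where it was at the start of the episode above 0.003 m).
It fails at once if the bar key and the large round key are down together, both by more than 3 mm (distance of each of bar_key_top, big_round_key_top from where it was at the start of the episode above 0.003 m).
It also fails if it takes over 32 s, if anything falls off the work surface, if the arm or the gripper's body presses on something with over 40 N, if the wrist force passes 120 N, or if a joint passes its speed limit or range.

## Working session

There is one attempt and no reset: what is moved stays moved. The work goes in short steps, Python scripts to look and compute and a shell command to move; the robot and the scene stay as the last step left them, time stands still between calls to the robot, and variables do not carry over. Pictures are saved under pics/ and viewed, and the job is handed in when it is done.

```bash
mkdir -p pics; cat > h.py <<'E'
import numpy as np, cv2
from workcell import bot
N=["bar_key_top","big_round_key_top","small_round_key_top","square_key_top"]
def K(f):
    fl=200/np.tan(np.radians(f["vertical_fov"])/2)
    return np.array([[fl,0,f["cx"]],[0,fl,f["cy"]],[0,0,1.]])
def ray(f,p):
    u=cv2.undistortPoints(np.array([[p]],float),K(f),np.array(f["D"],float))[0,0]
    R=np.array(f["R"]);t=np.array(f["t"])
    return -R.T@t, R.T@np.array([u[0],u[1],1])
def onz(f,p,z):
    o,d=ray(f,p); return o+d*(z-o[2])/d[2]
E
python3 - <<'E'
from h import *
s=bot.observe();print({k:np.round(v,3).tolist() for k,v in s.items()},bot.grasp_offset)
for c in ["top","side"]:
    f=bot.grab_frame(c); cv2.imwrite(f"pics/{c}0.png",np.array(f["pixels"]))
    for n in N:
        for r in bot.trace(f,n)[:2]:
            m=np.argwhere(r["region"]).mean(0)[::-1]
            print(c,n,round(r["score"],2),np.round(r["point"],1),r["region"].sum(),np.round(onz(f,m,.082),4))
E
```

```text
{'clock': 0.0, 'qpos': [-1.28, 0.522, -0.036, 1.6, 0.021, 1.021, -0.113], 'qd': [0.001, 0.001, -0.001, 0.001, 0.002, -0.002, 0.001], 'joint_efforts': [-0.001, -92.713, 1.979, -36.992, 0.018, 0.008, 0.0], 'position': [0.221, 0.584, 0.202], 'tool_rot': [-3.141, 0.0, 2.781], 'force': [-0.093, 0.129, -0.847], 'moment': [-0.004, -0.062, -0.017], 'grip_width': 0.085} 0.0187
top bar_key_top 0.61 [353.4 226.8] 437 [0.5283 0.0273 0.082 ]
top big_round_key_top 0.94 [351.3 191.1] 424 [0.588  0.0293 0.082 ]
top small_round_key_top 0.55 [315.9 225.2] 144 [0.5264 0.0866 0.082 ]
top square_key_top 0.61 [311.5 185.3] 187 [0.5857 0.0891 0.082 ]
side bar_key_top 0.73 [300.2 224.7] 357 [0.5879 0.0365 0.082 ]
side bar_key_top 0.53 [336.8 224. ] 272 [0.529  0.0341 0.082 ]
side big_round_key_top 0.56 [298.7 224.7] 334 [0.5884 0.0373 0.082 ]
side small_round_key_top 0.62 [335. 255.] 164 [0.5268 0.0927 0.082 ]
side square_key_top 0.67 [295.3 250.2] 174 [0.5865 0.0946 0.082 ]
```

```bash
python3 - <<'E'
import cv2
a=cv2.imread("pics/top0.png")[140:280,240:440];b=cv2.imread("pics/side0.png")[160:300,220:420]
cv2.imwrite("pics/c0.png",cv2.resize(cv2.vconcat([a,b]),None,fx=2.1,fy=2.1,interpolation=2))
E
```

```text
(no output)
```

View pics/c0.png

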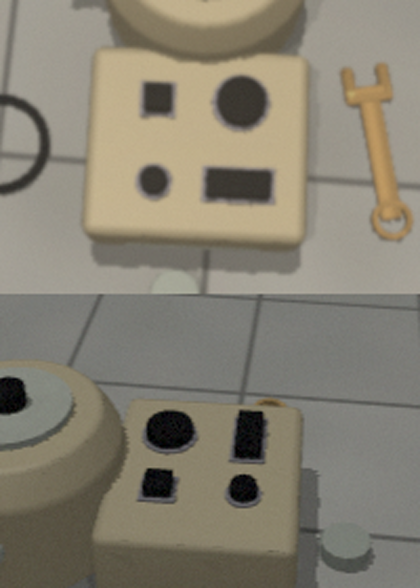

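View pics/top0.png

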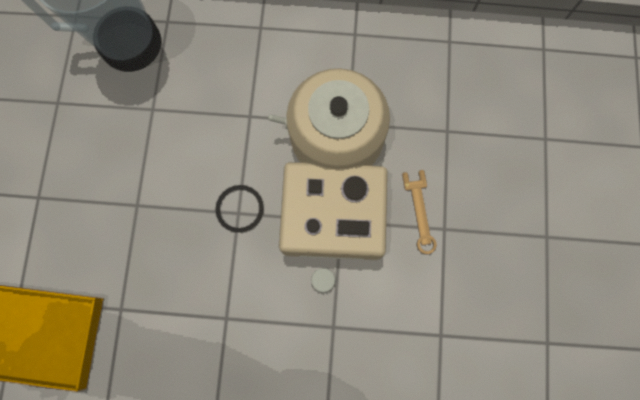

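The bar key is front right, at (353,227) in the top view. The large round key is behind it at (352,190), and the small round and square keys are on the left. The networks agree, except the side view's first bar hit, which is the large round key. I'm closing the gripper, straightening the tool and moving across.

```bash
python3 -m handwheel '[[0,0,0,0,0,-0.0209],[0,0,0,0,0,-0.0209],[0,0,0,0,0,-0.0209],[-0.5,-1,0,0,0,0],[-0.5,-1,0,0,0,0],[-0.5,-1,0,0,0,0],[-0.5,-1,0,0,0,0],[-0.5,-1,0,0,0,0]]' 1 40
```

```text
clock: 1.5
position: [0.2877, 0.4611, 0.2029]
tool_rot: [3.141, 0.0, -3.109]
force: [0.3, -0.2, -0.4]
grip_width: -0.0001
```

```bash
python3 -m handwheel '[[-0.5,-1,0,0,0,0],[-0.5,-1,0,0,0,0],[-0.5,-1,0,0,0,0],[-0.5,-1,0,0,0,0],[-0.5,-1,0,0,0,0],[-0.5,-1,0,0,0,0],[-0.5,-1,0,0,0,0],[-0.5,-1,0,0,0,0]]'
```

```text
clock: 2.5
position: [0.3943, 0.2645, 0.2029]
tool_rot: [3.141, 0.0, -3.108]
force: [0.8, 1.3, 0.3]
grip_width: 0.0003
```

```bash
python3 -m handwheel '[[-0.5,-0.96,0,0,0,0],[-0.5,-0.96,0,0,0,0],[-0.5,-0.96,0,0,0,0],[-0.5,-0.96,0,0,0,0],[-0.5,-0.96,0,0,0,0],[-0.5,-0.96,0,0,0,0],[-0.5,-0.9,0,0,0,0],[0,0,0,0,0,0]]'
python3 - <<'E'
from h import *
s=bot.observe();print(s["position"],s["clock"])
for c in ["wrist","top"]:
    f=bot.grab_frame(c); cv2.imwrite(f"pics/{c}1.png",np.array(f["pixels"]))
    for n in N:
        for r in bot.trace(f,n)[:2]:
            m=np.argwhere(r["region"]).mean(0)[::-1]
            print(c,n,round(r["score"],2),np.round(r["point"],1),r["region"].sum(),np.round(onz(f,m,.082),4))
E
```

```text
clock: 3.5
position: [0.4875, 0.1002, 0.2028]
tool_rot: [-3.141, 0.0, -3.111]
force: [0.0, 1.0, 0.4]
grip_width: 0.0
[0.48746065 0.1002007  0.20282256] 3.5
wrist bar_key_top 0.7 [235.4 227.4] 1119 [0.529 0.028 0.082]
wrist big_round_key_top 0.72 [241.6 276.9] 497 [0.5795 0.0325 0.082 ]
wrist small_round_key_top 0.83 [300.8 227.9] 382 [0.5274 0.087  0.082 ]
```

View pics/wrist1.png

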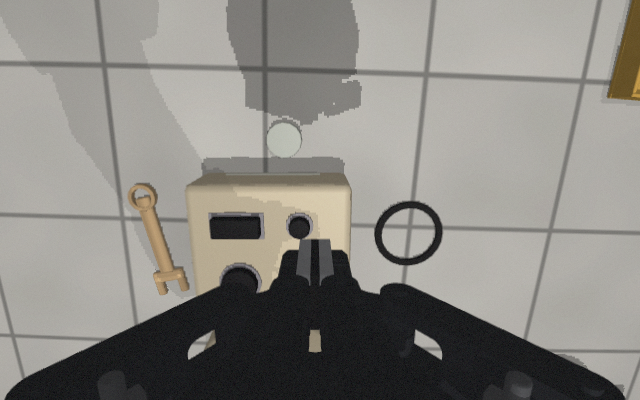

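The wrist view shows the bar at (235,227) and the small round key at (300,228). It puts the bar at (0.529, 0.028), matching the top view. Next I move over the bar and down to about 10 mm above it.

```bash
python3 -m handwheel '[[-0.51,-0.963,0,0,0,0],[-0.51,-0.963,0,0,0,0],[-0.51,-0.963,0,0,0,0],[0,0,1,0,0,0],[0,0,1,0,0,0],[0,0,1,0,0,0],[0,0,1,0,0,0],[0,0,0.4,0,0,0]]'; python3 -m handwheel '[[0,0,0,0,0,0]]'
python3 - <<'E'
from h import *
for c in ["side","wrist"]:
    f=bot.grab_frame(c); cv2.imwrite(f"pics/{c}2.png",np.array(f["pixels"]))
a=cv2.imread("pics/side2.png")[120:300,200:420];b=cv2.imread("pics/wrist2.png")[130:330,200:420]
cv2.imwrite("pics/c2.png",cv2.resize(cv2.vconcat([a,b]),None,fx=1.55,fy=1.55))
E
```

```text
clock: 5.0
position: [0.5269, 0.0309, 0.0917]
tool_rot: [-3.141, -0.002, -3.108]
force: [-0.3, -0.1, 0.2]
grip_width: -0.0
clock: 5.12
position: [0.5273, 0.0309, 0.0927]
tool_rot: [-3.141, -0.001, -3.108]
force: [-0.3, 0.7, -0.0]
grip_width: -0.0002
```

View pics/c2.png

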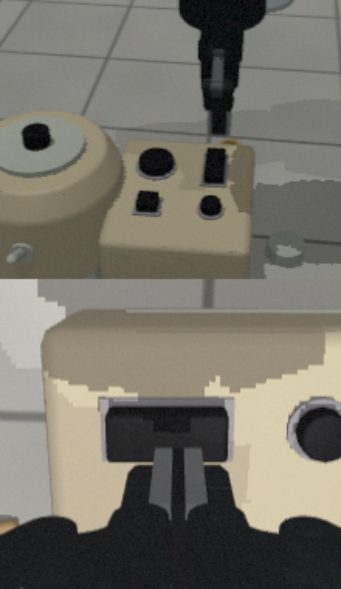

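```bash
python3 - <<'E'
from h import *
s=bot.observe();print(s["position"])
for c in ["side","wrist"]:
    f=bot.grab_frame(c)
    P=np.array([s["position"],[.528,.029,.082],[.5265,.087,.082],[.588,.0295,.082]])
    p=cv2.projectPoints(P,cv2.Rodrigues(np.array(f["R"]))[0],np.array(f["t"]),K(f),np.array(f["D"],float))[0][:,0]
    print(c,p.round(1).tolist(), np.round(f["t"],3), np.round(-np.array(f["R"]).T@f["t"],3))
    r=bot.trace(f,"bar_key_top")
    for q in r[:2]: m=np.argwhere(q["region"]); print(q["score"],q["point"],m.min(0),m.max(0))
    cv2.imwrite(f"pics/{c}3.png",np.array(f["pixels"]))
a=cv2.imread("pics/side3.png")[170:280,260:380]
cv2.imwrite("pics/c3.png",cv2.resize(a,None,fx=5,fy=5))
E
```

```text
[0.52786024 0.03087981 0.0935686 ]
side [[339.7, 219.2], [339.5, 224.2], [336.6, 249.2], [301.5, 221.4]] [0.552 0.129 0.73 ] [0.482 0.583 0.531]
0.62 [337.3, 222.7] [215 332] [237 346]
wrist [[314.7, 235.5], [311.4, 228.3], [411.9, 229.0], [309.2, 318.7]] [-0.013 -0.515  0.133] [0.461 0.028 0.265]
0.75 [307.6, 227.7] [212 268] [248 347]
```

View pics/c3.png

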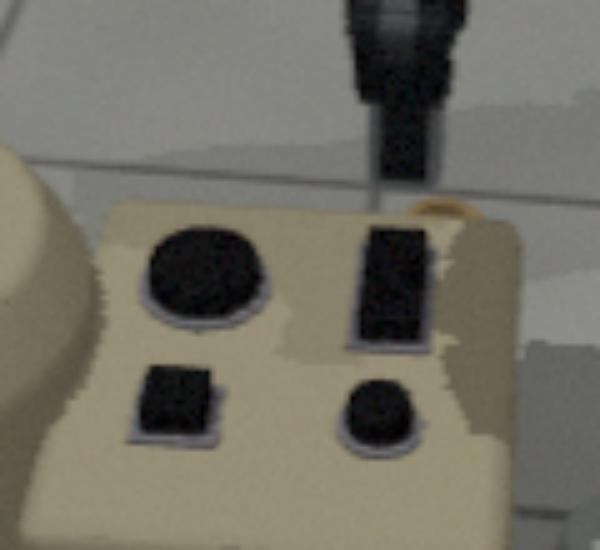

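View pics/wrist3.png

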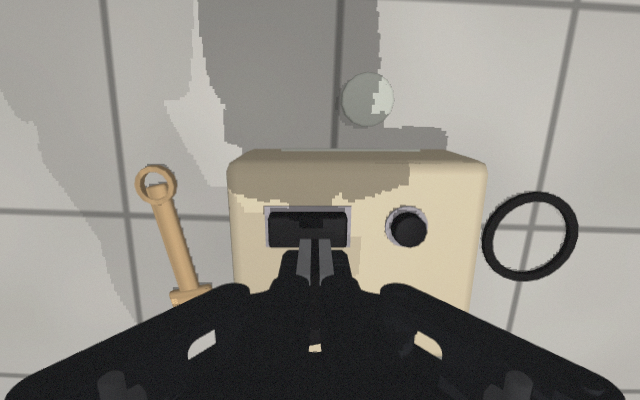

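```bash
python3 - <<'E'
from h import *
s=bot.observe();x,y,z=s["position"]
for c in ["wrist","top","side"]:
    f=bot.grab_frame(c)
    P=np.array([[x,y,z+d] for d in (0,.0125,.025)]+[[x,y-.03,z]])
    p=cv2.projectPoints(P,cv2.Rodrigues(np.array(f["R"]))[0],np.array(f["t"]),K(f),np.array(f["D"],float))[0][:,0]
    print(c,p.round(1).tolist())
    im=np.array(f["pixels"]).copy()
    if c=="top": cv2.imwrite("pics/top3.png",cv2.resize(im[140:280,240:440],None,fx=4,fy=4))
    if c=="wrist": cv2.imwrite("pics/w3.png",cv2.resize(im[195:275,255:365],None,fx=7,fy=7))
E
```

```text
wrist [[314.8, 235.6], [314.8, 244.6], [314.9, 255.0], [259.5, 233.9]]
top [[350.8, 226.4], [351.2, 225.0], [351.6, 223.6], [371.5, 228.0]]
side [[339.7, 219.3], [339.9, 212.8], [340.0, 206.2], [341.6, 207.6]]
```

View pics/w3.png

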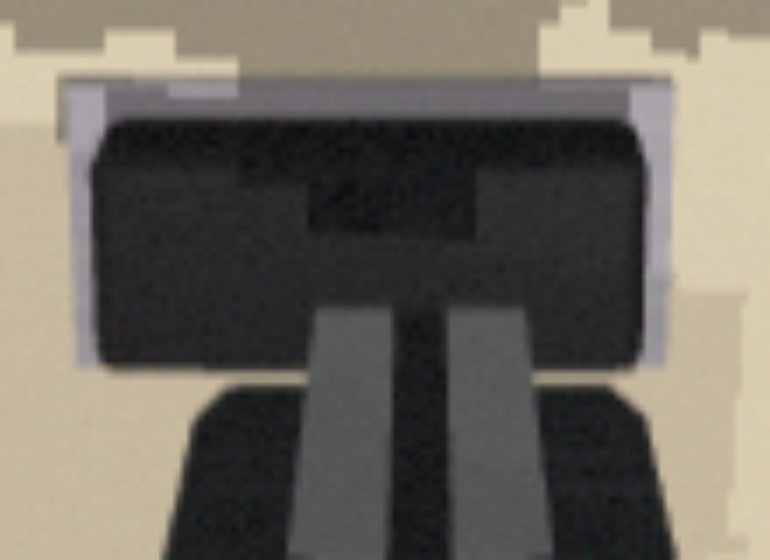

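View pics/top3.png

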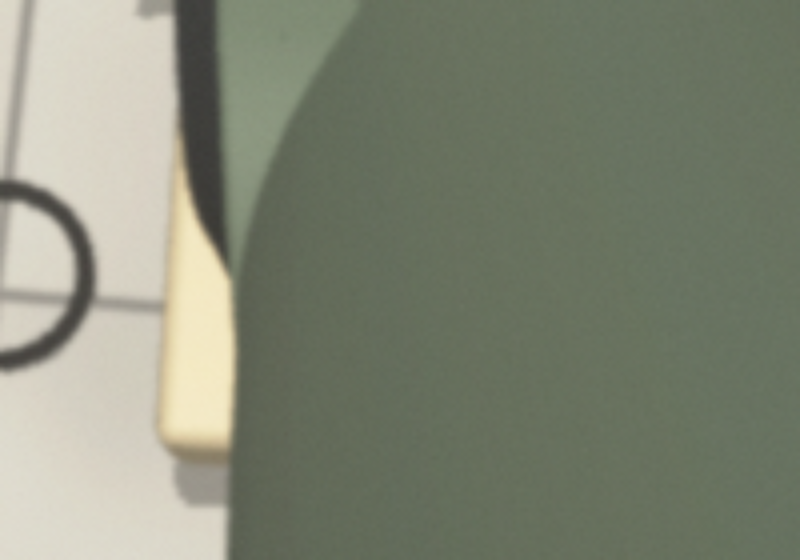

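Both the side view (tip at row 207 against 219 predicted) and the wrist view (tip edge at row 239) put the fingertip about 23 mm higher than the reported TCP. I'll lower in stages, watching force and pictures.

```bash
python3 -m handwheel '[[0,-0.1,0.12,0,0,0],[0,0,0.12,0,0,0],[0,0,0.12,0,0,0],[0,0,0,0,0,0]]'
python3 - <<'E'
from h import *
for c in ["side","wrist"]:
    f=bot.grab_frame(c); cv2.imwrite(f"pics/{c}4.png",np.array(f["pixels"]))
a=cv2.imread("pics/side4.png")[180:260,270:380];b=cv2.imread("pics/wrist4.png")[195:275,255:365]
cv2.imwrite("pics/c4.png",cv2.resize(cv2.hconcat([a,b]),None,fx=3.6,fy=3.6))
E
```

```text
clock: 6.08
position: [0.5273, 0.0284, 0.0835]
tool_rot: [-3.142, -0.001, -3.108]
force: [1.1, 0.7, -0.1]
grip_width: 0.0003
```

View pics/c4.png

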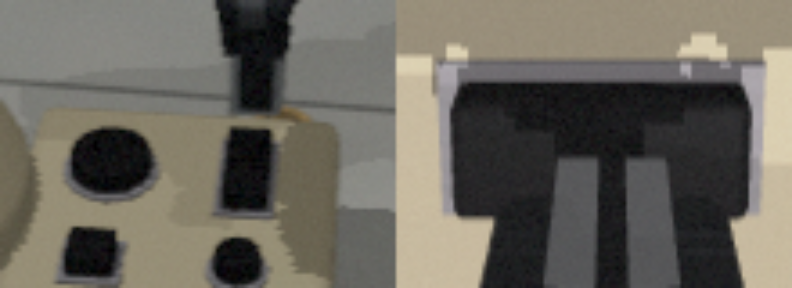

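```bash
python3 -m handwheel '[[0,0,0.12,0,0,0],[0,0,0,0,0,0]]'; python3 -m handwheel '[[0,0,0.12,0,0,0],[0,0,0,0,0,0]]';python3 -m handwheel '[[0,0,0.12,0,0,0],[0,0,0,0,0,0]]'
python3 - <<'E'
from h import *
for c in ["side","wrist"]:
    f=bot.grab_frame(c); cv2.imwrite(f"pics/{c}5.png",np.array(f["pixels"]))
a=cv2.imread("pics/side5.png")[180:260,270:380];b=cv2.imread("pics/wrist5.png")[195:275,255:365]
cv2.imwrite("pics/c5.png",cv2.resize(cv2.hconcat([a,b]),None,fx=3.6,fy=3.6))
E
```

```text
clock: 6.42
position: [0.5274, 0.0284, 0.0806]
tool_rot: [-3.142, -0.0, -3.108]
force: [-0.5, 0.0, 0.2]
grip_width: -0.0001
clock: 6.68
position: [0.5274, 0.0284, 0.0776]
tool_rot: [-3.142, -0.0, -3.108]
force: [0.1, -0.3, 0.4]
grip_width: -0.0003
clock: 6.92
position: [0.5274, 0.0284, 0.0746]
tool_rot: [-3.142, -0.0, -3.108]
force: [0.6, -0.7, 0.8]
grip_width: 0.0001
```

View pics/c5.png

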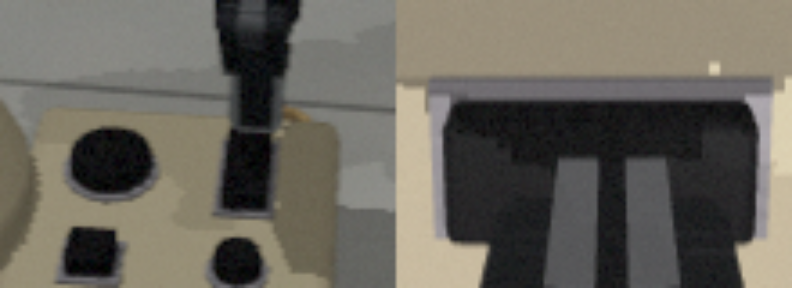

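No contact even at TCP 0.0746, which confirms the offset. Continuing down.

```bash
for i in 1; do python3 -m handwheel '[[0,0,0.12,0,0,0],[0,0,0.12,0,0,0],[0,0,0,0,0,0]]'; done; python3 -m handwheel '[[0,0,0.08,0,0,0],[0,0,0,0,0,0]]';python3 -m handwheel '[[0,0,0.08,0,0,0],[0,0,0,0,0,0]]'
python3 - <<'E'
from h import *
for c in ["side","wrist"]:
    f=bot.grab_frame(c); cv2.imwrite(f"pics/{c}6.png",np.array(f["pixels"]))
a=cv2.imread("pics/side6.png")[180:260,270:380];b=cv2.imread("pics/wrist6.png")[195:275,255:365]
cv2.imwrite("pics/c6.png",cv2.resize(cv2.hconcat([a,b]),None,fx=3.6,fy=3.6))
E
```

```text
clock: 7.4
position: [0.5273, 0.0283, 0.0685]
tool_rot: [-3.142, -0.001, -3.109]
force: [-0.1, -0.0, -0.1]
grip_width: 0.0003
clock: 7.65
position: [0.5274, 0.0284, 0.0667]
tool_rot: [-3.142, -0.0, -3.108]
force: [0.2, 0.4, 0.2]
grip_width: -0.0001
clock: 7.9
position: [0.5274, 0.0284, 0.0647]
tool_rot: [-3.142, -0.0, -3.108]
force: [0.6, 0.0, -0.7]
grip_width: -0.0002
```

View pics/c6.png

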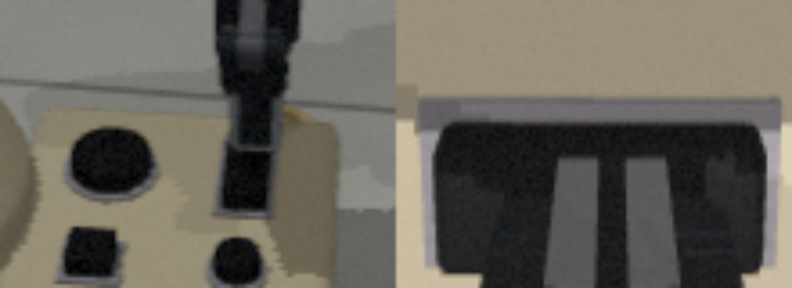

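```bash
python3 -m handwheel '[[0,0,0.08,0,0,0],[0,0,0,0,0,0]]'; python3 -m handwheel '[[0,0,0.08,0,0,0],[0,0,0,0,0,0]]';python3 -m handwheel '[[0,0,0.06,0,0,0],[0,0,0,0,0,0]]';python3 -m handwheel '[[0,0,0.06,0,0,0],[0,0,0,0,0,0]]'
```

```text
clock: 8.25
position: [0.5274, 0.0284, 0.0627]
tool_rot: [-3.142, -0.0, -3.108]
force: [0.3, -0.9, -0.8]
grip_width: 0.0
clock: 8.5
position: [0.5274, 0.0284, 0.0607]
tool_rot: [-3.142, -0.0, -3.109]
force: [-0.2, -0.9, -0.1]
grip_width: -0.0001
clock: 8.75
position: [0.5274, 0.0284, 0.0592]
tool_rot: [-3.142, -0.0, -3.108]
force: [-0.2, -0.1, -0.4]
grip_width: -0.0001
clock: 9.0
position: [0.5274, 0.0284, 0.0577]
tool_rot: [-3.142, -0.0, -3.108]
force: [0.0, 0.1, -0.2]
grip_width: -0.0001
```

```bash
python3 -m handwheel '[[0,0,0.06,0,0,0],[0,0,0,0,0,0]]'; python3 -m handwheel '[[0,0,0.06,0,0,0],[0,0,0,0,0,0]]'
python3 - <<'E'
from h import *
for c in ["side","wrist"]:
    f=bot.grab_frame(c); cv2.imwrite(f"pics/{c}7.png",np.array(f["pixels"]))
a=cv2.imread("pics/side7.png")[180:260,270:380];b=cv2.imread("pics/wrist7.png")[195:275,255:365]
cv2.imwrite("pics/c7.png",cv2.resize(cv2.hconcat([a,b]),None,fx=3.6,fy=3.6))
E
```

```text
clock: 9.25
position: [0.5274, 0.0284, 0.0562]
tool_rot: [-3.142, -0.0, -3.108]
force: [0.0, 0.2, 0.0]
grip_width: -0.0002
clock: 9.5
position: [0.5274, 0.0284, 0.0547]
tool_rot: [-3.142, -0.0, -3.108]
force: [-0.3, -1.0, -1.2]
grip_width: 0.0003
```

View pics/c7.png

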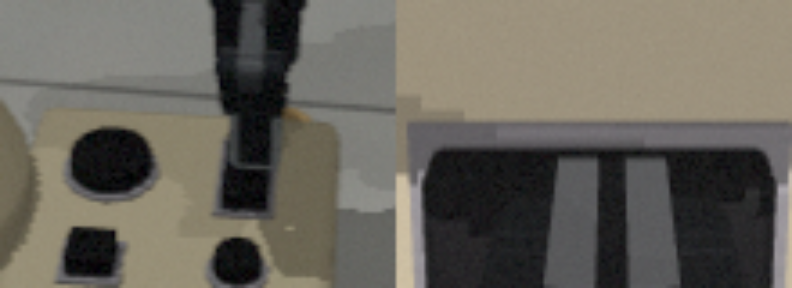

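```bash
python3 -m handwheel '[[0,0,0.06,0,0,0],[0,0,0,0,0,0]]'; python3 -m handwheel '[[0,0,0.06,0,0,0],[0,0,0,0,0,0]]'; python3 -m handwheel '[[0,0,0.06,0,0,0],[0,0,0,0,0,0]]'
python3 - <<'E'
from h import *
for c in ["side","wrist"]:
    f=bot.grab_frame(c); cv2.imwrite(f"pics/{c}8.png",np.array(f["pixels"]))
a=cv2.imread("pics/side8.png")[180:260,270:380];b=cv2.imread("pics/wrist8.png")[195:275,255:365]
cv2.imwrite("pics/c8.png",cv2.resize(cv2.hconcat([a,b]),None,fx=3.6,fy=3.6))
E
```

```text
clock: 9.85
position: [0.5276, 0.0284, 0.0532]
tool_rot: [-3.142, 0.0, -3.109]
force: [-0.0, 0.5, 0.3]
grip_width: -0.0001
clock: 10.1
position: [0.5275, 0.0284, 0.0518]
tool_rot: [-3.142, 0.0, -3.108]
force: [-0.3, 1.2, 2.0]
grip_width: -0.0
clock: 10.35
position: [0.5276, 0.0284, 0.0503]
tool_rot: [-3.142, 0.0, -3.108]
force: [1.0, 0.3, 2.9]
grip_width: -0.0002
```

View pics/c8.png

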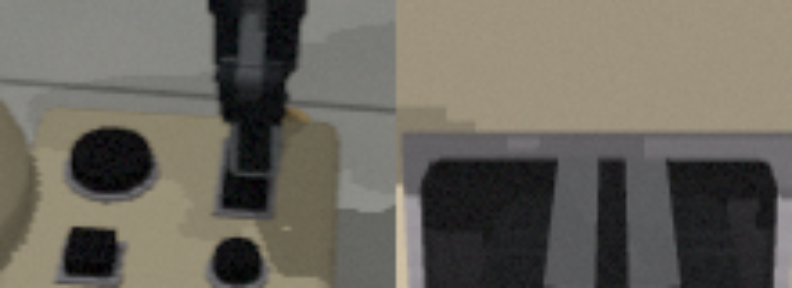

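Contact came at about 0.0535, and the spring force is rising. Pressing fully.

```bash
python3 -m handwheel '[[0,0,0.06,0,0,0],[0,0,0,0,0,0]]'; python3 -m handwheel '[[0,0,0.06,0,0,0],[0,0,0,0,0,0]]'; python3 -m handwheel '[[0,0,0.04,0,0,0],[0,0,0,0,0,0]]'
```

```text
clock: 10.7
position: [0.5276, 0.0284, 0.0487]
tool_rot: [3.142, 0.0, -3.108]
force: [0.8, 0.7, 3.6]
grip_width: 0.0002
clock: 10.95
position: [0.5276, 0.0284, 0.0473]
tool_rot: [-3.142, 0.0, -3.108]
force: [0.3, 0.3, 3.6]
grip_width: 0.0001
clock: 11.2
position: [0.5276, 0.0283, 0.0465]
tool_rot: [3.142, 0.0, -3.109]
force: [0.1, -0.3, 9.1]
grip_width: -0.0004
```

Hard stop reached (9 N), so the bar is fully down. Lifting off, checking it sprang back, then moving to the large round key.

```bash
python3 -m handwheel '[[0,0,-0.4,0,0,0],[0,0,-0.8,0,0,0],[0,0,0,0,0,0],[-0.8,0,0,0,0,0],[-0.8,0,0,0,0,0],[-0.73,0,0,0,0,0],[0,0,0,0,0,0],[0,0,0,0,0,0]]'
python3 - <<'E'
from h import *
for c in ["side","wrist"]:
    f=bot.grab_frame(c); cv2.imwrite(f"pics/{c}9.png",np.array(f["pixels"]))
    if c=="side":
        for n in N:
            for r in bot.trace(f,n)[:1]:print(n,r["score"],r["point"])
a=cv2.imread("pics/side9.png")[160:270,250:380];b=cv2.imread("pics/wrist9.png")[160:270,250:380]
cv2.imwrite("pics/c9.png",cv2.resize(cv2.hconcat([a,b]),None,fx=3,fy=3))
E
```

```text
clock: 12.2
position: [0.5847, 0.0302, 0.0758]
tool_rot: [-3.141, -0.001, -3.108]
force: [-0.3, 0.5, -0.4]
grip_width: 0.0001
bar_key_top 0.72 [339.4, 222.7]
big_round_key_top 0.83 [301.3, 223.0]
small_round_key_top 0.55 [334.6, 256.2]
square_key_top 0.59 [294.3, 250.2]
```

View pics/c9.png

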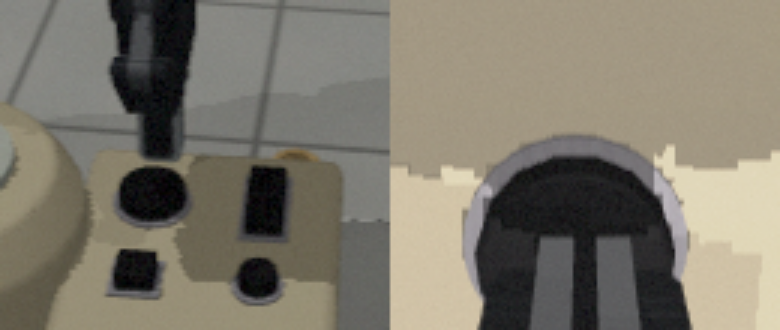

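The bar is back up (at about (339,223) in the side view). The tip is centred over the large round key in the wrist view. Descending.

```bash
python3 -m handwheel '[[0,0,0.4,0,0,0],[0,0,0.36,0,0,0],[0,0,0,0,0,0]]'; python3 -m handwheel '[[0,0,0.08,0,0,0],[0,0,0.08,0,0,0],[0,0,0,0,0,0]]'; python3 -m handwheel '[[0,0,0.08,0,0,0],[0,0,0,0,0,0]]'; python3 -m handwheel '[[0,0,0.06,0,0,0],[0,0,0,0,0,0]]'
```

```text
clock: 12.88
position: [0.5851, 0.0302, 0.0562]
tool_rot: [-3.141, -0.002, -3.108]
force: [0.6, -1.1, 0.2]
grip_width: 0.0
clock: 13.25
position: [0.5858, 0.0303, 0.0533]
tool_rot: [3.142, 0.0, -3.108]
force: [1.5, -0.4, 1.2]
grip_width: -0.0
clock: 13.5
position: [0.5858, 0.0303, 0.0513]
tool_rot: [-3.142, 0.0, -3.109]
force: [1.7, -0.6, 2.1]
grip_width: -0.0001
clock: 13.75
position: [0.5858, 0.0303, 0.0498]
tool_rot: [-3.142, 0.0, -3.109]
force: [0.3, 0.3, 3.0]
grip_width: -0.0003
```

```bash
python3 -m handwheel '[[0,0,0.08,0,0,0],[0,0,0,0,0,0]]'; python3 -m handwheel '[[0,0,0.06,0,0,0],[0,0,0,0,0,0]]'
```

```text
clock: 14.0
position: [0.5858, 0.0303, 0.0477]
tool_rot: [3.142, 0.0, -3.109]
force: [0.3, 0.3, 4.4]
grip_width: -0.0003
clock: 14.25
position: [0.5858, 0.0303, 0.0465]
tool_rot: [3.142, 0.0, -3.108]
force: [-1.0, -0.1, 8.2]
grip_width: 0.0001
```

The large round key is at its hard stop too (8 N). Lifting away and checking.

```bash
python3 -m handwheel '[[0,0,-0.4,0,0,0],[0,0,-0.8,0,0,0],[0,0,-1,0,0,0],[0,0,-1,0,0,0],[0,0,-1,0,0,0],[0,0,-1,0,0,0],[0,0,0,0,0,0],[0,0,0,0,0,0]]'
python3 - <<'E'
from h import *
f=bot.grab_frame("side"); im=np.array(f["pixels"])
for n in N:
    for r in bot.trace(f,n)[:1]:print(n,r["score"],r["point"])
a=cv2.imread("pics/side0.png")[160:270,250:380];b=im[160:270,250:380]
cv2.imwrite("pics/c10.png",cv2.resize(cv2.hconcat([a,b]),None,fx=3,fy=3))
E
```

```text
clock: 15.25
position: [0.5852, 0.0303, 0.1759]
tool_rot: [-3.142, -0.001, -3.108]
force: [1.0, -0.3, -0.3]
grip_width: 0.0004
bar_key_top 0.55 [337.7, 219.7]
big_round_key_top 0.9 [299.8, 224.6]
small_round_key_top 0.58 [334.4, 253.7]
square_key_top 0.74 [294.8, 250.1]
```

View pics/c10.png

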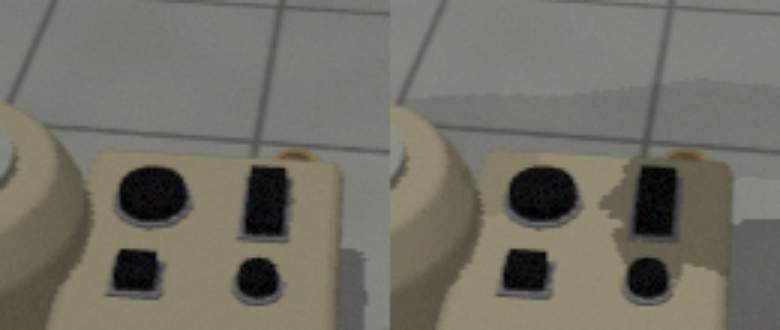

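All four keys look the same as at the start, and the arm is well clear.

```bash
python3 -c "
from workcell import bot
print(bot.job_done())"
```

```text
the job is handed in; nothing more can be done
None
```

I pressed the bar key and then the large round key fully down, let each spring back, and handed the job in at about 15 s of the 32 s allowed. Handing in gives no verdict.

- **Presses:** with the gripper shut, I lowered onto each key in small steps. The force rose from 1–2 N to about 4–5 N, then jumped to 9 N (bar) and 8 N (large round) at the hard stop. The bar was back up in the side view before I pressed the large round key. The small round and square keys were never approached.
- **Last check:** the side view after lifting shows all four keys looking as they did at the start. The tool was clear, at a reported height of 0.176 m, and the force reading was within noise.
- **Disagreements:** the reported TCP sat about 28 mm below the real fingertips. Contact came at a reported height of about 0.0535 m instead of 0.082 m. The side and wrist pictures had shown an offset of about 23 mm beforehand, so I set the press depth by force and pictures. In the first side view, the network's best hit for the bar was really the large round key; the top and wrist views settled which was which.

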